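Hang the crucible carrier on the cooling rail

TASK

Make the cooling-rail stand ready by swinging its yellow brace leg out towards you until it is fully home against its end stop. Then pick up the crucible carrier by its blue grip, keep it upright, hook it over the rail at the green band, slide it along the rail without unhooking it until its hook is centred on the red band, and leave it hanging there at rest. Do not disturb the loose crucible or the wash bottle.

Things in the scene. Friction and masses are not known exactly. Their poses are not given: they have to be found in the camera images.
- stand: Fixed stand. Origin: on the bench under mid-rail; y along the rail, x away from the robot. Round steel rail 12 mm in diameter, axis 200 mm above the bench, between two 16 mm posts at y = -180 and +180 mm that end at rail height. Base bar 45 mm wide, 10 mm high under the rail, with a 34 mm wide, 10 mm high arm reaching to x = -105 mm at y = -150 mm, which carries the brace hinge.
- brace (a joint): Angle (rad) of the yellow brace leg about its upright hinge. 0: folded, pointing along the stand's +y. It grows counter-clockwise seen from above to 1.57: pointing along the stand's -x, against its end stop, fully home. The hinge is stiff: the leg stays wherever it is left, and moving it takes about 1 to 2 N at the peg. It starts folded or a little way out.
- brace_hinge (a point): Point on the brace's upright hinge axis, 17 mm above the bench, at x = -85, y = -150 mm of the stand.
- brace_peg (a point): Middle of the upright black round peg at the free end of the brace, 14 mm in diameter, 90 mm from the hinge axis; this point is 47 mm above the bench, the peg's top at 67 mm, the top of the leg (16 mm wide, 8 mm thick) at 21 mm. Pinch or push it here.
- load_band: Green band, 24 mm long, flush round the rail: where to hook the carrier on. Origin: on the rail's axis at the band's middle; y along the rail, x as the stand's. It may be on either side of the red band.
- mark_band: Red band, 24 mm long, flush round the rail: where the carrier must end. Origin: on the rail's axis at the band's middle; axes as the stand's.
- carrier: Loose steel carrier, about 220 g, standing on its tray; total height 178 mm. Origin: centre of the tray's underside; z up. Tray 64 mm (x) by 84 mm (y), 4 mm thick, two white crucibles clamped on it (38 mm wide, tops at 36 mm). A strip stem, 24 mm wide in y, rises at x = -13 mm to a downward-open hook with a blue square grip on top. It hangs level, either way round.
- carrier_hook (a point): Point in the hook where the rail's axis lies when hung: 125 mm above the tray's underside, on the carrier's z axis. The hook is a 24 mm wide strip along the carrier's y (along the rail when hung), open downward, 22 mm wide in x between stem and tip; the tip ends 25 mm below this point. Its roof is a shallow V that centres itself on the rail.
- carrier_grip (a point): Point on the carrier's z axis in the blue square grip (16 by 16 mm, faces along the carrier's x and y), 35 mm above carrier_hook. The grip's top is 18 mm above this point, the hook's roof 28 mm below it. Take it from above, fingers on the two faces that look along the carrier's y.
- crucible: Loose white porcelain cup, 44 mm wide, 38 mm high, standing on the bench; leave alone. Origin: centre of its underside.
- wash_bottle: Loose white bottle with a blue cap, 60 mm wide, 160 mm high; leave alone. Origin: centre of its underside.
- cupel_tray: Fixed grey tray, 200 by 160 mm, of small white cups, 48 mm high in all. Origin: centre of its underside.
Things that resemble listed ones, but are neither listed nor needed, are in the scene too. Leave any orange or purple look-alike of the carrier alone.

How it is judged:
By the outcome, as a careful person would: the job done as asked, in the order asked, and still so for the second after the job is handed in, with the robot touching nothing.
It also fails if it takes over 64 s, if anything falls off the work surface, if the arm or the gripper's body presses on something with over 40 N, if the wrist force passes 120 N, or if a joint passes its speed limit or range.

ROBOT

A 6-joint arm with a two-finger parallel gripper is mounted at the origin on the work surface. World frame = base frame: x ahead of the robot, y to its left, z up, the work surface at z = 0. Lengths are in m, angles in rad, forces in N, time in s.
With the tool pointing down it reaches from about 0.35 to 0.925 m from the base axis. Payload 6.4 kg.
Tool frame: the origin (TCP) lies on the centre line of the jaws, within the pads' length; the fingertips stand 11 mm ahead of it and the grasp point (between the pads) lies 8 mm behind it; z points along the fingers, y is the line along which they close (so a half turn about z gives the same grasp; the last joint's range is limited). The gripper opens to 94 mm and grips with 3 to 60 N. Pads are 16 mm wide; open, the fingers measure 119 mm over their backs; the gripper's body (75 mm by 177 mm) begins 78 mm behind the grasp point.
Start: joints at [-0.174, 0.245, 1.558, -0, 1.339, -0.174], TCP at [0.65, 0, 0.216] pointing down, gripper open.
Joint ranges: [-3.13, 3.13], [-1.02, 2.26], [0.13, 2.54], [-0.95, 4.09], [0.21, 2.88], [-2.74, 2.74]. Speed limits (rad/s): [2.57, 2.57, 3.14, 3.14, 3.14, 3.14].

INTERFACE

Orientations are given as a 3x3 rotation matrix whose columns are the frame's x, y, z axes.
In Python, from rig import robot, viewer gives the robot as it stands.
- The arm moves only by the tool step_arm, never from a script. Its argument "rows" is a list of rows, each an object with "dp": the shift along the tool's x, y, z normalised to -1 to 1, where 1 is 0.6 m, a list of three; "delta_rot": the turn, a rotation vector about the tool's x, y, z normalised to -1 to 1, where 1 is 90 degrees, a list of three. A call has 1 to 10 rows; each row shifts and turns the commanded pose from where the row before left it, along the tool's axes as they then stand; what a row does not reach is not made up. A row lasts 1/12 s, in which the tool goes at most 41.7 mm and 7.16 degrees, less where a joint would pass 70% of its speed; a pose out of reach is approached as far as the arm can. A call with a number of a shift or a turn outside -1 to 1 is refused whole. A call with a gripper value outside its range is refused whole. "gripper" is the opening, from 0 (shut) to 1 (fully open), set as the call begins (left out, the last holds). The fingers move at their own pace and stop on an object; "squeeze" is the grip in N (left out, the last holds). Time passes only in rows, so rows that do not move let the fingers close. It gives the time, the measured TCP pose, the force, the opening and the grip force at its end, in the units of the state.
- robot.get_state(): the state, without advancing time (a new reading comes with each control period).
- viewer.read_camera(name): name is "scene" or "side" or "wrist"; returns the picture (384x512x3 uint8, blue, green, red); there is no depth.
- viewer.camera_params(name): a dict with "vfov" (degrees; the focal length in pixels is half the picture's height over the tangent of half this angle, whatever the lens; pixels are square), "cx", "cy" (the principal point, pixels), "dist" ([k1, k2, p1, p2, k3] as OpenCV has them; the pictures are not rectified), "rvec" (rotation vector, rad) and "tvec" (3), from world to camera coordinates, as OpenCV has them. Camera axes: x right, y down, z forward; pixel columns grow to the right and rows downward; lengths in m; the calibration is good to about 2 mm. A picture is of the moment at which its call begins: read the wrist's pose just before it. camera_params takes no time and is no camera call; for the wrist camera it gives the pose at the moment of the call.
- robot.finish_job(): hands the job in; it is judged then, once.
Trained networks look in the newest picture that a camera, given by its name, has taken for a name from the list of things; names that differ only in an ending like _2 or _b are one class to them, and where a whole thing is asked for, a point or a joint stands for the part that bears it (a point fixed in the world has none). Each returns a list of dicts, best first, with "score" (0 to 1); they miss things now and then, are a little off and sometimes report something else, mostly with a low value. They report only what shows in the picture. A call takes as long as a camera call. They do not tell look-alikes from the thing itself.
- viewer.silhouettes(target, camera): "mask" (384x512 bool, what is visible of it) and "uv" ([column, row] in pixels, amid what is visible of it).
The state is a dict: "time": time; "q": joint angles; "joint_vel": joint speeds; "tau": joint torques, N m; "tcp_pos": TCP position; "tcp_rot": TCP orientation; "contact_force": force on the tool from outside, world axes, zero at the start; "wrist_torque": the same for the moment, N m; "gripper_width": opening from 0.0 (shut) to 1.0 (fully open); "gripper_force": force on a finger pad.
Only numpy, scipy, OpenCV 4.12 (cv2) and the standard library are available. Lean on these libraries where they do the work, as an engineer would, in place of code of your own. Each camera call takes 0.05 s, during which the arm holds its last target. There are 200 camera calls.

## Working session

There is one attempt and no reset: what is moved stays moved. The work goes in short steps, Python scripts to look and compute and a tool call to move; the robot and the scene stay as the last step left them, time stands still between calls to the robot, and variables do not carry over. Pictures are saved under pics/ and viewed, at most 15 in all, crops included, and the job is handed in when it is done.

Besides the shell and the picture viewer there is one more tool, called as name(argument=value, ...), one argument or row to a line, values as JSON. step_arm: Moves the arm, as the interface text tells. Its arguments: {"type":"object","properties":{"rows":{"type":"array","items":{"type":"object","properties":{"dp":{"type":"array","items":{"type":"number"}},"delta_rot":{"type":"array","items":{"type":"number"}}}}},"gripper":{"type":"number"},"squeeze":{"type":"number"}},"required":["rows"]}

```bash
ls; mkdir -p pics; cat > h.py <<'E'
import numpy as np,cv2
from rig import robot,viewer
def cam(n):
    p=viewer.camera_params(n);f=192/np.tan(np.radians(p['vfov'])/2)
    K=np.array([[f,0,p['cx']],[0,f,p['cy']],[0,0,1.]]);R=cv2.Rodrigues(np.array(p['rvec'],float))[0]
    return K,np.array(p['dist'],float),R,np.array(p['tvec'],float).reshape(3)
def ray(c,uv):
    K,d,R,t=c
    a=cv2.undistortPoints(np.array([[uv]],float),K,d)[0,0]
    v=R.T@np.array([a[0],a[1],1]);return -R.T@t,v/np.linalg.norm(v)
def onz(c,uv,z):
    o,v=ray(c,uv);return o+v*(z-o[2])/v[2]
def proj(c,P):
    K,d,R,t=c
    return cv2.projectPoints(np.array(P,float).reshape(-1,1,3),cv2.Rodrigues(R)[0],t,K,d)[0][:,0]
def tri(obs):
    A=np.zeros((3,3));b=np.zeros(3)
    for c,uv in obs:
        o,v=ray(c,uv);M=np.eye(3)-np.outer(v,v);A+=M;b+=M@o
    return np.linalg.solve(A,b)
E
python3 - <<'E'
from h import *
np.set_printoptions(precision=3,suppress=True)
ims=[]
for n in ['scene','side']:
    im=viewer.read_camera(n);cv2.imwrite(f'pics/{n}0.png',im)
    c=cam(n);print(n,c[2].tolist(),-c[2].T@c[3],viewer.camera_params(n)['vfov'])
    for t in ['stand','brace','brace_peg','load_band','mark_band','carrier','carrier_grip','crucible','wash_bottle','cupel_tray']:
        for s in viewer.silhouettes(t,n)[:4]:
            m=s['mask'];ys,xs=np.where(m);print(t,round(s['score'],2),np.round(s['uv']),m.sum(),xs.min(),xs.max(),ys.min(),ys.max())
for n in ['scene','side']:
    im=cv2.imread(f'pics/{n}0.png');cv2.imwrite(f'pics/{n}0b.png',cv2.resize(im,(800,600),interpolation=cv2.INTER_CUBIC))
E
```

```text
pics
scene [[0.5121955306944291, 0.858790005999285, -0.011638897387620695], [0.662467723611327, -0.40365802866105316, -0.6310282965689404], [-0.5466189289714343, 0.3154994793866074, -0.7756724985436197]] [ 1.015 -0.289  0.865] 57.83053975264582
stand 0.69 [246. 259.] 3597 190 329 185 299
brace 0.72 [217. 247.] 241 204 232 230 258
brace_peg 0.71 [217. 246.] 246 204 232 230 257
mark_band 0.57 [241. 231.] 57 236 245 226 234
carrier 0.8 [319. 151.] 223 312 326 142 164
carrier 0.63 [337. 190.] 528 327 345 162 214
carrier 0.54 [296. 188.] 17 293 297 188 191
carrier_grip 0.86 [336. 194.] 566 327 345 161 214
carrier_grip 0.63 [319. 151.] 234 311 326 142 164
crucible 0.71 [240. 194.] 184 233 246 187 203
wash_bottle 0.92 [366. 150.] 702 353 377 127 171
cupel_tray 0.74 [110. 287.] 4652 67 156 245 336
cupel_tray 0.32 [243. 193.] 178 233 246 187 203
side [[0.9245597026026108, -0.3808321565448421, 0.01249899455065856], [-0.25877981260985666, -0.6516500959473942, -0.7130113330357095], [0.27968261459908444, 0.6559870585561554, -0.7010410930165673]] [ 0.175 -0.754  0.929] 55.88547607737535
stand 0.83 [292. 215.] 2400 261 326 132 255
brace 0.67 [275. 232.] 181 269 288 216 249
brace_peg 0.65 [275. 232.] 156 269 284 216 245
mark_band 0.63 [209. 130.] 448 203 218 106 144
carrier 0.82 [216. 179.] 545 204 229 143 191
carrier 0.72 [169. 184.] 412 162 181 149 195
carrier 0.71 [184. 160.] 431 178 198 127 171
carrier 0.6 [243. 158.] 466 232 254 127 172
carrier_grip 0.97 [214. 176.] 524 205 228 144 191
carrier_grip 0.67 [243. 159.] 434 232 254 127 172
carrier_grip 0.57 [171. 179.] 488 162 180 149 195
carrier_grip 0.55 [186. 162.] 437 176 199 125 172
crucible 0.74 [224. 214.] 167 219 231 207 222
crucible 0.73 [213. 174.] 530 204 228 143 190
wash_bottle 0.64 [209. 128.] 462 203 218 106 144
wash_bottle 0.59 [216. 176.] 557 204 229 143 190
cupel_tray 0.95 [308. 327.] 4482 263 357 285 369
```

View pics/scene0b.png

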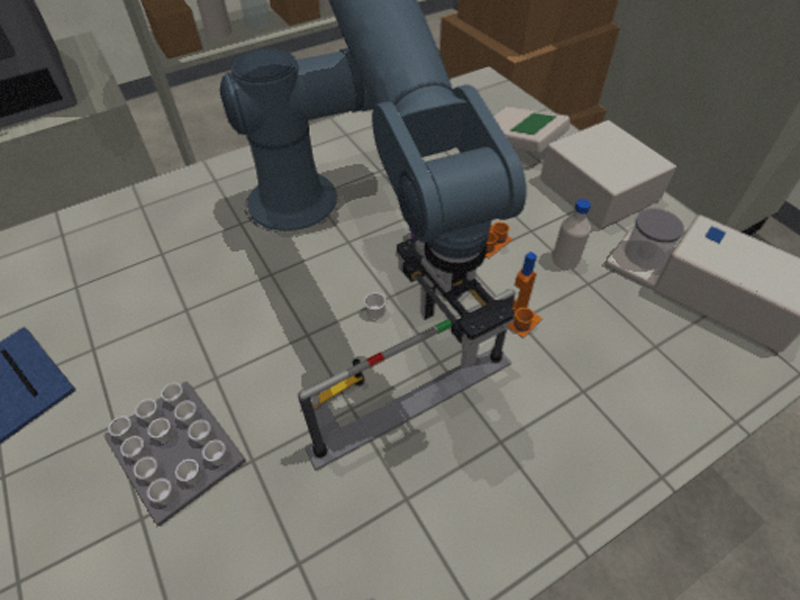

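View pics/side0b.png

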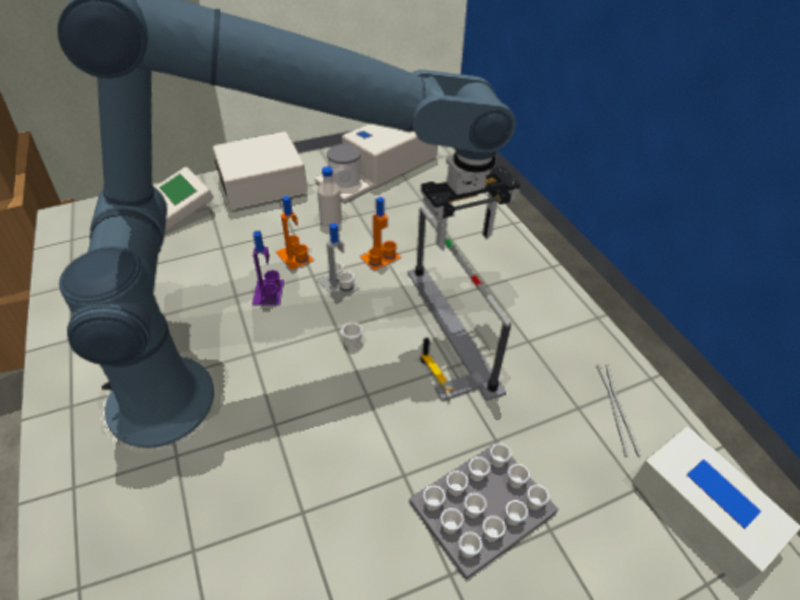

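Side view (800×600 px): four candidates with a blue grip. Purple is at (265,265), orange at (292,225) and (380,215), and plain grey steel at (335,258). The grey one fits ("steel, white crucibles"). In the side view the brace with its black peg is at (427,347), the red band at (476,281), the green band at (449,244), the loose crucible at (351,333) and the bottle at (329,200).

```bash
cat > m.py <<'E'
from h import *
np.set_printoptions(precision=4,suppress=True)
C={n:cam(n) for n in['scene','side']}
H={n:cv2.cvtColor(cv2.imread(f'pics/{n}0.png'),cv2.COLOR_BGR2HSV) for n in C}
def blob(n,lo,hi,box):
    m=cv2.inRange(H[n],lo,hi);z=np.zeros_like(m);x0,x1,y0,y1=box;z[y0:y1,x0:x1]=m[y0:y1,x0:x1]
    k,l,s,ce=cv2.connectedComponentsWithStats(z);i=1+np.argmax(s[1:,4]);return ce[i],s[i]
R=((0,140,70),(8,255,255));G=((50,110,50),(80,255,255));Y=((20,140,80),(32,255,255));B=((100,130,60),(125,255,255))
out={}
for nm,col,bx in[('red',R,dict(scene=(228,250,220,240),side=(295,315,170,190))),('green',G,dict(scene=(275,295,200,215),side=(280,295,148,165))),
  ('yellow',Y,dict(scene=(195,240,235,262),side=(265,290,220,252)))]:
    o=[]
    for n in C:
        ce,s=blob(n,*col,bx[n]);o.append((C[n],ce));print(nm,n,ce,s)
    P=tri(o);print(nm,P,[proj(c,P)[0]-u for c,u in o])
    if nm!='yellow': print([onz(c,u,.2) for c,u in o])
    else: print([onz(c,u,.019) for c,u in o])
ce,s=blob('side',*B,(204,224,138,160));print('blue',ce,s,onz(C['side'],ce,.160))
im=cv2.imread('pics/side0.png');a=cv2.resize(im[135:255,195:335],None,fx=5.7,fy=5,interpolation=cv2.INTER_CUBIC)
cv2.imwrite('pics/crop1.png',cv2.resize(im[130:260,190:340],(750,650)[:2] if 0 else (690,598),interpolation=cv2.INTER_CUBIC))
im=cv2.imread('pics/scene0.png');cv2.imwrite('pics/crop2.png',cv2.resize(im[180:310,185:335],(690,598),interpolation=cv2.INTER_CUBIC))
E
python3 m.py
```

```text
red scene [239.975 229.45 ] [235 226  11   8  40]
red side [304.     178.7619] [302 176   5   6  21]
red [ 0.6221 -0.1047  0.2011] [array([ 0.5526, -1.0489]), array([0.6205, 0.6669])]
[array([ 0.6232, -0.1069,  0.2   ]), array([ 0.6224, -0.1005,  0.2   ])]
green scene [283.881 207.881] [279 205  10   7  42]
green side [286.5333 154.8667] [285 153   4   5  15]
green [0.6232 0.0137 0.2007] [array([ 0.4238, -0.867 ]), array([0.451 , 0.5692])]
[array([0.6244, 0.0117, 0.2   ]), array([0.6235, 0.0174, 0.2   ])]
yellow scene [215.8699 248.2808] [204 240  28  19 146]
yellow side [277.4818 235.4182] [270 227  16  19 110]
yellow [ 0.5325 -0.1412  0.0172] [array([ 0.6609, -1.18  ]), array([0.837 , 0.8324])]
[array([ 0.5359, -0.1448,  0.019 ]), array([ 0.5307, -0.1385,  0.019 ])]
blue [213.2642 148.2642] [211 143   5  12  53] [0.4321 0.1828 0.16  ]
```

View pics/crop1.png

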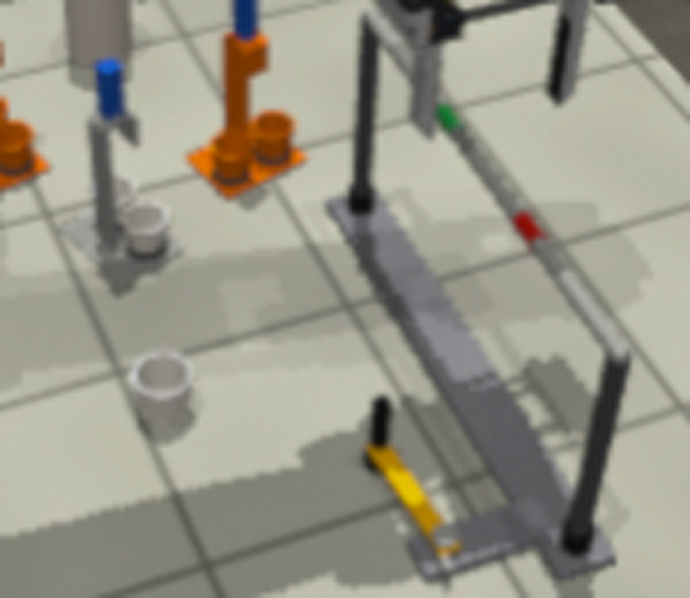

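View pics/crop2.png

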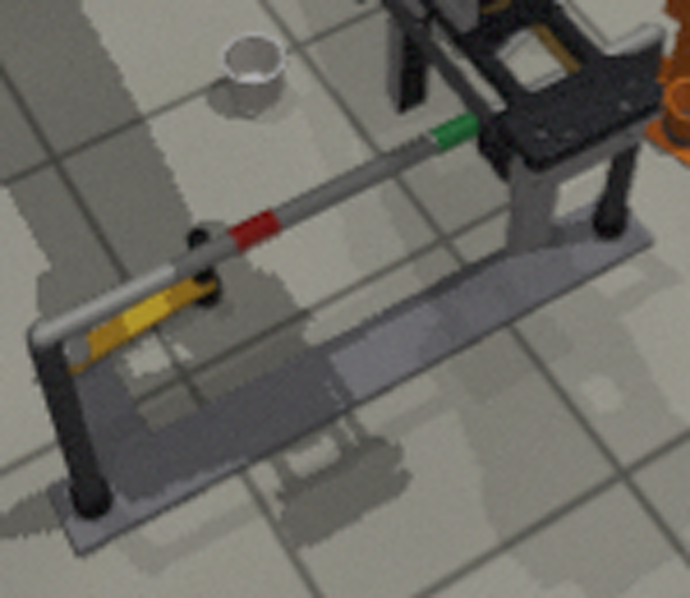

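The crops confirm the steel carrier. In crop1 its grip is at (109,88), its stem at (103,180) and its hook tip at (130,128). The peg is at (380,420), and the near post's top and base are at (618,350) and (578,545). In crop2 the peg is at (203,255).

```bash
cat > m2.py <<'E'
from h import *
np.set_printoptions(precision=4,suppress=True)
S=cam('scene');D=cam('side')
f1=lambda u,v:(190+u/4.6-.5+.11,130+v/4.6-.39); f2=lambda u,v:(185+u/4.6-.39,180+v/4.6-.39)
def pr(n,a,b):
    P=tri([(D,f1(*a)),(S,f2(*b))]);print(n,P,proj(D,P)[0]-f1(*a))
pr('neartop',(618,350),(45,335));pr('nearbase',(577,548),(92,505));pr('farbase',(360,210),(609,232));pr('hinge',(446,543),(78,355));pr('pegtop',(381,400),(200,235))
pr('crucbase',(163,420),(255,105));pr('peg leg',(375,460),(205,285))
for n,u in [('tray left',(62,225)),('tray front',(118,290)),('tray right',(183,250))]: print(n,onz(D,f1(*u),.0))
print('fartop',onz(D,f1(372,20),.2))
print('stem',onz(D,f1(100,118),.137),'tip',onz(D,f1(130,142),.1),'stembase',onz(D,f1(107,247),.004))
print('griptop',onz(D,f1(109,65),.178),'gripbot',onz(D,f1(108,113),.137))
print(robot.get_state()['tcp_rot'])
E
python3 m2.py; python3 - <<'E'
from h import *
c=cam('wrist');R=np.array(robot.get_state()['tcp_rot']);p=np.array(robot.get_state()['tcp_pos'])
print(R.T@(-c[2].T@c[3]-p),(R.T@c[2].T).round(3),viewer.camera_params('wrist')['vfov'])
E
```

```text
neartop [ 0.6226 -0.2186  0.2003] [0.5204 0.475 ]
nearbase [ 0.6224 -0.2221  0.0063] [0.1842 0.1585]
farbase [0.6252 0.1404 0.0037] [0.3142 0.3888]
hinge [ 0.5377 -0.1899  0.0159] [0.0005 0.0005]
pegtop [ 0.5299 -0.0985  0.0658] [0.3166 0.3393]
crucbase [ 0.4059  0.0039 -0.015 ] [0.4418 0.5302]
peg leg [ 0.5275 -0.0995  0.0043] [0.0583 0.061 ]
tray left [0.394  0.2194 0.    ]
tray front [0.413  0.1322 0.    ]
tray right [0.4755 0.1557 0.    ]
fartop [0.6224 0.1369 0.2   ]
stem [0.4218 0.1767 0.137 ] tip [0.4459 0.1843 0.1   ] stembase [0.419  0.1774 0.004 ]
griptop [0.4337 0.184  0.178 ] gripbot [0.4291 0.1801 0.137 ]
[[-0.  1.  0.]
 [ 1.  0. -0.]
 [-0.  0. -1.]]
[ 0.07619331  0.00128701 -0.16878524] [[-0.001 -0.964 -0.268]
 [ 1.    -0.    -0.001]
 [ 0.001 -0.268  0.964]] 65.4383252273073
```

step_arm(
  rows=[
    {"dp": [0, 0, -0.06], "delta_rot": [0, 0, 0.077]},
    {"dp": [0, 0, -0.06], "delta_rot": [0, 0, 0.077]},
    {"dp": [0, 0, 0], "delta_rot": [0, 0, 0.077]},
    {"dp": [0, 0, 0], "delta_rot": [0, 0, 0.077]},
    {"dp": [0, 0, 0], "delta_rot": [0, 0, 0.077]},
    {"dp": [0, 0, 0], "delta_rot": [0, 0, 0.077]},
    {"dp": [0, 0, 0], "delta_rot": [0, 0, 0.077]},
    {"dp": [0, 0, 0], "delta_rot": [0, 0, 0.077]},
    {"dp": [0, 0, 0], "delta_rot": [0, 0, 0.077]},
    {"dp": [0, 0, 0], "delta_rot": [0, 0, 0.077]},
  ],
)

```text
time: 1.93
tcp_pos: [0.65, 0.0, 0.2884]
tcp_rot: [[0.938, 0.348, -0.0], [0.348, -0.938, 0.0], [-0.0, -0.0, -1.0]]
contact_force: [0.1, 0.4, -0.8]
gripper_width: 1.002
gripper_force: 0.0
```

step_arm(
  rows=[
    {"dp": [0, 0, 0], "delta_rot": [0, 0, 0.077]},
    {"dp": [0, 0, 0], "delta_rot": [0, 0, 0.077]},
    {"dp": [0, 0, 0], "delta_rot": [0, 0, 0.076]},
    {"dp": [-0.05, 0.041, 0]},
    {"dp": [-0.05, 0.041, 0]},
    {"dp": [-0.05, 0.041, 0]},
    {"dp": [-0.05, 0.041, 0]},
    {"dp": [0, 0, 0.06]},
    {"dp": [0, 0, 0.06]},
  ],
)

```text
$.rows[3]: bad value
```

step_arm(
  rows=[
    {"dp": [0, 0, 0], "delta_rot": [0, 0, 0.077]},
    {"dp": [0, 0, 0], "delta_rot": [0, 0, 0.077]},
    {"dp": [0, 0, 0], "delta_rot": [0, 0, 0.076]},
    {"dp": [-0.05, 0.041, 0], "delta_rot": [0, 0, 0]},
    {"dp": [-0.05, 0.041, 0], "delta_rot": [0, 0, 0]},
    {"dp": [-0.05, 0.041, 0], "delta_rot": [0, 0, 0]},
    {"dp": [-0.05, 0.041, 0], "delta_rot": [0, 0, 0]},
    {"dp": [0, 0, 0.06], "delta_rot": [0, 0, 0]},
    {"dp": [0, 0, 0.06], "delta_rot": [0, 0, 0]},
    {"dp": [0, 0, 0], "delta_rot": [0, 0, 0]},
  ],
)

```text
time: 2.77
tcp_pos: [0.5257, -0.0973, 0.2097]
tcp_rot: [[1.0, -0.001, -0.011], [-0.001, -1.0, 0.005], [-0.011, -0.005, -1.0]]
contact_force: [-0.6, 0.6, -0.3]
gripper_width: 1.0
gripper_force: 0.0
```

```bash
python3 - <<'E'
from h import *
np.set_printoptions(precision=4,suppress=True)
print(robot.get_state()['tcp_pos'],robot.get_state()['tcp_rot'],robot.get_state()['q'])
W=cam('wrist');w=viewer.read_camera('wrist')
S=cam('scene');s=viewer.read_camera('scene');D=cam('side')
cv2.imwrite('pics/w1.png',w);cv2.imwrite('pics/s1.png',s)
for t,z in[('brace_peg',.05),('carrier_grip',.16),('carrier',.05)]:
  for n,c in(('wrist',W),('scene',S)):
    for r in viewer.silhouettes(t,n)[:4]:
        ys,xs=np.where(r['mask']);print(t,n,round(r['score'],2),r['uv'],xs.min(),xs.max(),ys.min(),ys.max(),onz(c,r['uv'],z))
print(proj(W,[[.53,-.0985,.067],[.53,-.0985,.021],[.5385,-.191,.021],[.6221,-.1047,.2]]))
b=np.zeros((600,800,3),np.uint8)
b[:300,:400]=cv2.resize(w,(400,300));b[300:,:]=cv2.resize(s[100:220,220:400],(800,533))[120:420]
b=np.hstack([cv2.resize(w,(400,300)),cv2.resize(s[130:240,260:400],(382,300))]);cv2.imwrite('pics/v1.png',b)
E
```

```text
[ 0.5257 -0.0973  0.2097] [[ 0.9999 -0.0013 -0.0112]
 [-0.0013 -1.      0.0046]
 [-0.0112 -0.0046 -0.9999]] [-0.3953 -0.0121  1.8511 -0.      1.3147  1.1768]
brace_peg wrist 0.87 [276.3, 163.4] 246 320 155 181 [ 0.5404 -0.1276  0.05  ]
brace_peg scene 0.57 [215.3, 247.5] 204 232 231 258 [ 0.5506 -0.1503  0.05  ]
carrier_grip wrist 0.82 [39.3, 234.3] 0 83 203 265 [0.5053 0.0699 0.16  ]
carrier_grip wrist 0.6 [9.7, 150.5] 0 22 116 169 [0.5727 0.0785 0.16  ]
carrier_grip scene 0.96 [273.0, 143.6] 262 288 108 157 [0.3888 0.1328 0.16  ]
carrier_grip scene 0.91 [335.4, 193.2] 314 345 161 215 [0.631  0.1704 0.16  ]
carrier_grip scene 0.72 [290.0, 176.7] 278 307 141 194 [0.5223 0.102  0.16  ]
carrier wrist 0.73 [42.7, 237.0] 0 83 203 265 [0.4504 0.1524 0.05  ]
carrier wrist 0.65 [5.6, 150.8] 0 20 116 168 [0.5551 0.1735 0.05  ]
carrier scene 0.85 [314.8, 147.9] 302 326 113 164 [0.3819 0.3071 0.05  ]
carrier scene 0.84 [336.7, 191.3] 315 345 162 215 [0.5673 0.2501 0.05  ]
carrier scene 0.61 [295.6, 175.9] 280 305 142 193 [0.4517 0.1798 0.05  ]
carrier scene 0.59 [275.2, 142.6] 262 287 108 157 [0.2907 0.2077 0.05  ]
[[250.1461 176.1712]
 [250.321  167.0883]
 [326.8379 160.1431]
 [259.8695  72.9358]]
```

View pics/v1.png

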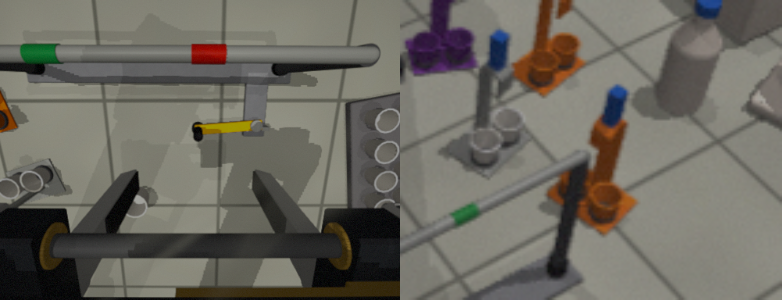

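The wrist half of the composite shows the peg at (197,130), the red band at (209,53), the green at (40,53) and the crucible at (137,203). The scene half shows the steel carrier clear of the arm, with its grip at (498,45).

```bash
python3 - <<'E'
from h import *
np.set_printoptions(precision=4,suppress=True)
S=cam('scene');D=cam('side');W=cam('wrist')
def cen(f,lo,hi,b):
    m=cv2.inRange(cv2.cvtColor(cv2.imread(f),cv2.COLOR_BGR2HSV),lo,hi);x0,x1,y0,y1=b
    z=np.zeros_like(m);z[y0:y1,x0:x1]=m[y0:y1,x0:x1];M=cv2.moments(z,True);return np.array([M['m10']/M['m00'],M['m01']/M['m00']])
B=((100,130,60),(125,255,255))
b=[cen('pics/s1.png',*B,(288,302,138,158)),cen('pics/side0.png',*B,(204,224,138,160))]
P=tri([(S,b[0]),(D,b[1])]);print('grip',b,P,proj(S,P)-b[0])
for n,lo,hi,bx,P0 in[('red',(0,140,60),(8,255,255),(235,300,50,90),(.6221,-.1047,.2)),('green',(50,110,40),(80,255,255),(15,85,50,90),(.6232,.0137,.2))]:
    u=cen('pics/w1.png',lo,hi,bx);print(n,u,onz(W,u,.2),proj(W,[P0]))
print('peg top',onz(W,(253,173),.06),'leg/peg',onz(W,(252,165),.025))
print('hinge', onz(W,(258/.78125,127/.78125),.021))
print('crucible',[onz(W,(u/.78125,v/.78125),.038) for u,v in((137,203),)])
f=lambda u,v:(260+(u-400)*140/382,130+v*110/300)
for u in((453,152),(490,178),(540,142),(505,115)): print('tray',onz(S,f(*u),.002))
E
```

```text
grip [array([295.5676, 147.8649]), array([213.2642, 148.2642])] [0.4334 0.1838 0.1565] [[ 0.3026 -0.6854]]
red [266.878  68.317] [ 0.6312 -0.1102  0.2   ] [[257.4496  84.7641]]
green [49.4693 68.2738] [0.6315 0.0176 0.2   ] [[58.3509 83.1539]]
peg top [ 0.5375 -0.1037  0.06  ] leg/peg [ 0.5398 -0.1028  0.025 ]
hinge [ 0.5421 -0.2001  0.021 ]
crucible [array([ 0.4172, -0.0034,  0.038 ])]
tray [0.4263 0.1383 0.002 ]
tray [0.4816 0.1534 0.002 ]
tray [0.4674 0.2358 0.002 ]
tray [0.4098 0.2253 0.002 ]
```

step_arm(
  rows=[
    {"dp": [0, 0, 0.054], "delta_rot": [0, 0, 0]},
    {"dp": [0, 0, 0.054], "delta_rot": [0, 0, 0]},
    {"dp": [0, 0, 0.053], "delta_rot": [0, 0, 0]},
    {"dp": [0, 0, 0], "delta_rot": [0, 0, 0]},
    {"dp": [0, 0, 0], "delta_rot": [0, 0, 0]},
    {"dp": [0, 0, 0], "delta_rot": [0, 0, 0]},
  ],
)

```text
time: 3.67
tcp_pos: [0.5315, -0.0989, 0.1221]
tcp_rot: [[1.0, 0.0, 0.003], [0.0, -1.0, -0.001], [0.003, 0.001, -1.0]]
contact_force: [0.3, -1.2, 0.7]
gripper_width: 1.0
gripper_force: 0.0
```

```bash
python3 - <<'E'
from h import *
np.set_printoptions(precision=4,suppress=True)
print(robot.get_state()['tcp_pos'],robot.get_state()['joint_vel'])
W=cam('wrist');w=viewer.read_camera('wrist');cv2.imwrite('pics/w2.png',w)
print(proj(W,[[.53,-.0985,.067],[.53,-.0985,.021],[.5385,-.191,.021],[.6221,-.1047,.2]]))
h=cv2.cvtColor(w,cv2.COLOR_BGR2HSV)
for n,lo,hi in[('red',(0,140,60),(8,255,255)),('green',(50,110,40),(80,255,255)),('yellow',(20,140,60),(32,255,255))]:
    k,l,s,ce=cv2.connectedComponentsWithStats(cv2.inRange(h,lo,hi));
    if k<2: continue
    i=1+np.argmax(s[1:,4]);print(n,s[i],ce[i],onz(W,ce[i],.2 if n!='yellow' else .021))
for r in viewer.silhouettes('brace_peg','wrist')[:2]:
    ys,xs=np.where(r['mask']);print(r['score'],r['uv'],xs.min(),xs.max(),ys.min(),ys.max())
cv2.imwrite('pics/v2.png',cv2.resize(w[60:330,100:420],(700,590)))
E
```

```text
[ 0.5315 -0.0989  0.1221] [ 0.0001 -0.0195 -0.0166  0.0011 -0.005  -0.0008]
[[247.2921 210.7815]
 [247.6815 194.2795]
 [346.4525 185.5088]
 [264.4661  62.9994]]
red [ 234   29   93   52 4632] [279.5689  54.1531] [ 0.6244 -0.1089  0.2   ]
yellow [ 246  177   99   24 1464] [297.0471 188.2514] [ 0.5359 -0.1448  0.021 ]
0.91 [283.9, 188.6] 241 354 176 216
0.52 [279.8, 53.2] 234 326 27 81
```

View pics/v2.png

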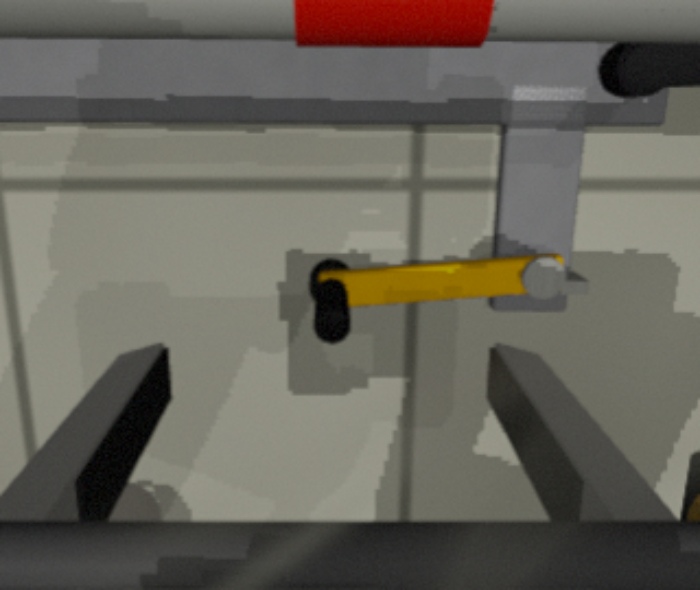

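The enlarged view shows the peg's top at (332,325) of the crop, inside the jaws, and the hinge cap at (545,278). Next I go down and pinch it.

step_arm(
  rows=[
    {"dp": [0, 0.003, 0.061], "delta_rot": [0, 0, 0]},
    {"dp": [0, 0, 0.061], "delta_rot": [0, 0, 0]},
    {"dp": [0, 0, 0], "delta_rot": [0, 0, 0]},
  ],
)

```text
time: 4.02
tcp_pos: [0.5264, -0.0988, 0.0422]
tcp_rot: [[1.0, -0.0, -0.009], [-0.0, -1.0, 0.003], [-0.009, -0.003, -1.0]]
contact_force: [-0.7, -0.2, -1.4]
gripper_width: 0.997
gripper_force: 0.0
```

step_arm(
  rows=[
    {"dp": [0, 0, 0], "delta_rot": [0, 0, 0]},
    {"dp": [0, 0, 0], "delta_rot": [0, 0, 0]},
    {"dp": [0, 0, 0], "delta_rot": [0, 0, 0]},
    {"dp": [0, 0, 0], "delta_rot": [0, 0, 0]},
    {"dp": [0, 0, 0], "delta_rot": [0, 0, 0]},
    {"dp": [0, 0, 0], "delta_rot": [0, 0, 0]},
    {"dp": [0, 0, 0], "delta_rot": [0, 0, 0]},
    {"dp": [0, 0, 0], "delta_rot": [0, 0, 0]},
  ],
  gripper=0,
  squeeze=12,
)

```text
time: 4.68
tcp_pos: [0.5301, -0.1002, 0.0469]
tcp_rot: [[1.0, 0.0, 0.0], [0.0, -1.0, -0.0], [0.0, 0.0, -1.0]]
contact_force: [0.2, -0.1, 0.6]
gripper_width: 0.47
gripper_force: 0.0
```

step_arm(
  rows=[
    {"dp": [0, 0, 0], "delta_rot": [0, 0, 0]},
    {"dp": [0, 0, 0], "delta_rot": [0, 0, 0]},
    {"dp": [0, 0, 0], "delta_rot": [0, 0, 0]},
    {"dp": [0, 0, 0], "delta_rot": [0, 0, 0]},
    {"dp": [0, 0, 0], "delta_rot": [0, 0, 0]},
    {"dp": [0, 0, 0], "delta_rot": [0, 0, 0]},
  ],
)

```text
time: 5.18
tcp_pos: [0.5299, -0.1001, 0.0466]
tcp_rot: [[1.0, -0.0, -0.0], [-0.0, -1.0, 0.0], [-0.0, -0.0, -1.0]]
contact_force: [0.3, 0.8, 0.1]
gripper_width: 0.144
gripper_force: 12.0
```

step_arm(
  rows=[
    {"dp": [-0.0247, 0.0042, 0], "delta_rot": [0, 0, 0]},
    {"dp": [-0.0212, 0.0072, 0], "delta_rot": [0, 0, 0]},
    {"dp": [-0.02, 0.0103, 0], "delta_rot": [0, 0, 0]},
    {"dp": [-0.0183, 0.0132, 0], "delta_rot": [0, 0, 0]},
    {"dp": [-0.016, 0.0157, 0], "delta_rot": [0, 0, 0]},
    {"dp": [0, 0, 0], "delta_rot": [0, 0, 0]},
  ],
)

```text
time: 5.68
tcp_pos: [0.4665, -0.1291, 0.0462]
tcp_rot: [[1.0, -0.001, -0.007], [-0.001, -1.0, 0.005], [-0.007, -0.005, -1.0]]
contact_force: [-9.7, 7.5, 9.8]
gripper_width: 0.147
gripper_force: 12.0
```

step_arm(
  rows=[
    {"dp": [-0.0135, 0.018, 0], "delta_rot": [0, 0, 0]},
    {"dp": [-0.0107, 0.0197, 0], "delta_rot": [0, 0, 0]},
    {"dp": [-0.0077, 0.0212, 0], "delta_rot": [0, 0, 0]},
    {"dp": [-0.0043, 0.0222, 0], "delta_rot": [0, 0, 0]},
    {"dp": [0, 0, 0], "delta_rot": [0, 0, 0]},
    {"dp": [0, 0, 0], "delta_rot": [0, 0, 0]},
  ],
)

```text
time: 6.18
tcp_pos: [0.4457, -0.1791, 0.0459]
tcp_rot: [[1.0, -0.0, -0.006], [-0.0, -1.0, 0.002], [-0.006, -0.002, -1.0]]
contact_force: [-7.6, 0.3, 3.3]
gripper_width: 0.145
gripper_force: 12.0
```

step_arm(
  rows=[
    {"dp": [-0.005, 0.012, 0], "delta_rot": [0, 0, 0]},
    {"dp": [0, 0.006, 0], "delta_rot": [0, 0, 0]},
    {"dp": [0, 0, 0], "delta_rot": [0, 0, 0]},
    {"dp": [0, 0, 0], "delta_rot": [0, 0, 0]},
  ],
)

```text
time: 6.52
tcp_pos: [0.4443, -0.1892, 0.046]
tcp_rot: [[1.0, -0.0, -0.002], [-0.0, -1.0, 0.002], [-0.002, -0.002, -1.0]]
contact_force: [-1.3, 4.2, 0.0]
gripper_width: 0.147
gripper_force: 12.0
```

step_arm(
  rows=[
    {"dp": [0, 0.006, 0], "delta_rot": [0, 0, 0]},
    {"dp": [0, 0, 0], "delta_rot": [0, 0, 0]},
    {"dp": [0, 0, 0], "delta_rot": [0, 0, 0]},
  ],
)

```text
time: 6.77
tcp_pos: [0.4442, -0.1895, 0.0458]
tcp_rot: [[1.0, -0.001, -0.003], [-0.001, -1.0, 0.01], [-0.003, -0.01, -1.0]]
contact_force: [-1.0, 17.7, 6.5]
gripper_width: 0.146
gripper_force: 12.0
```

step_arm(
  rows=[
    {"dp": [0, 0, 0], "delta_rot": [0, 0, 0]},
    {"dp": [0, 0, 0], "delta_rot": [0, 0, 0]},
    {"dp": [0, 0, 0], "delta_rot": [0, 0, 0]},
    {"dp": [0, 0, 0], "delta_rot": [0, 0, 0]},
    {"dp": [0, -0.003, -0.02], "delta_rot": [0, 0, 0]},
    {"dp": [0, 0, -0.06], "delta_rot": [0, 0, 0]},
    {"dp": [0, 0, -0.065], "delta_rot": [0, 0, 0]},
    {"dp": [0, 0, -0.065], "delta_rot": [0, 0, 0]},
    {"dp": [0, 0, -0.065], "delta_rot": [0, 0, 0]},
    {"dp": [0, 0, -0.065], "delta_rot": [0, 0, 0]},
  ],
  gripper=0.85,
)

```text
time: 7.6
tcp_pos: [0.4451, -0.1922, 0.2531]
tcp_rot: [[1.0, -0.0, 0.001], [-0.0, -1.0, -0.001], [0.001, 0.001, -1.0]]
contact_force: [0.4, -1.2, 0.5]
gripper_width: 0.82
gripper_force: 0.0
```

```bash
python3 - <<'E'
from h import *
np.set_printoptions(precision=4,suppress=True)
print(robot.get_state()['tcp_pos'],robot.get_state()['q'])
D=cam('side');S=cam('scene')
w=viewer.read_camera('wrist');s=viewer.read_camera('side');c=viewer.read_camera('scene')
cv2.imwrite('pics/side3.png',s);cv2.imwrite('pics/scene3.png',c)
a=cv2.resize(s[125:265,190:340],(450,420),interpolation=cv2.INTER_CUBIC);b=cv2.resize(c[130:270,190:320],(350,420))
cv2.imwrite('pics/v3.png',np.vstack([np.hstack([a,b])]))
E
```

```text
[ 0.4451 -0.1922  0.2531] [-0.6418 -0.1859  1.9311 -0.0004  1.3946  0.9295]
```

View pics/v3.png

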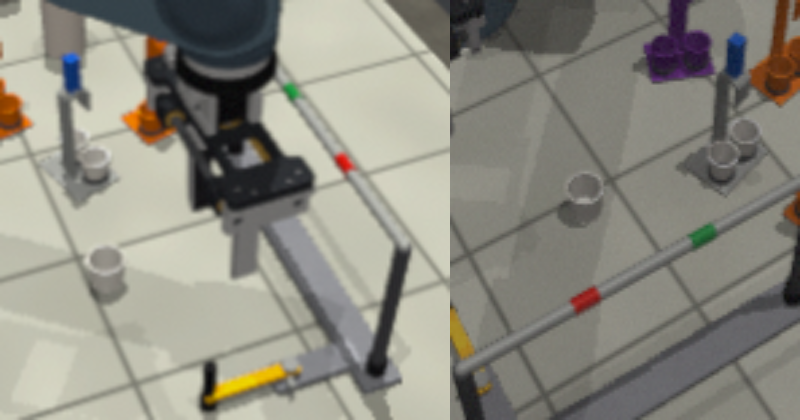

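Both views show the brace leg pointing straight out from the stand (side: peg (209,375), hinge (290,378)) and the crucible undisturbed. The carrier grip is at (70,72) in the side part and (736,52) in the scene part. Now I move over the carrier.

step_arm(
  rows=[
    {"dp": [-0.002, -0.063, 0], "delta_rot": [0, 0, 0]},
    {"dp": [-0.002, -0.063, 0], "delta_rot": [0, 0, 0]},
    {"dp": [-0.002, -0.063, 0], "delta_rot": [0, 0, 0]},
    {"dp": [-0.002, -0.063, 0], "delta_rot": [0, 0, 0]},
    {"dp": [-0.002, -0.063, 0], "delta_rot": [0, 0, 0]},
    {"dp": [-0.002, -0.063, 0], "delta_rot": [0, 0, 0]},
    {"dp": [-0.002, -0.063, 0], "delta_rot": [0, 0, 0]},
    {"dp": [-0.002, -0.063, 0], "delta_rot": [0, 0, 0]},
    {"dp": [-0.002, -0.063, 0], "delta_rot": [0, 0, 0]},
    {"dp": [-0.002, -0.06, 0], "delta_rot": [0, 0, 0]},
  ],
)

```text
time: 8.58
tcp_pos: [0.4322, 0.186, 0.2491]
tcp_rot: [[1.0, 0.0, -0.002], [0.0, -1.0, -0.001], [-0.002, 0.001, -1.0]]
contact_force: [1.5, 0.3, -0.1]
gripper_width: 0.848
gripper_force: 0.0
```

step_arm(
  rows=[
    {"dp": [0, 0, 0], "delta_rot": [0, 0, -0.072]},
    {"dp": [0, 0, 0], "delta_rot": [0, 0, -0.072]},
    {"dp": [0, 0, 0], "delta_rot": [0, 0, 0]},
    {"dp": [0, 0, 0], "delta_rot": [0, 0, 0]},
    {"dp": [0, 0, 0], "delta_rot": [0, 0, 0]},
    {"dp": [0, 0, 0], "delta_rot": [0, 0, 0]},
  ],
)

```text
time: 9.08
tcp_pos: [0.4332, 0.1839, 0.2502]
tcp_rot: [[0.975, 0.222, -0.001], [0.222, -0.975, -0.0], [-0.001, 0.0, -1.0]]
contact_force: [-0.2, 0.3, -0.0]
gripper_width: 0.85
gripper_force: 0.0
```

```bash
python3 - <<'E'
from h import *
np.set_printoptions(precision=4,suppress=True)
print(robot.get_state()['tcp_pos'],robot.get_state()['q'])
W=cam('wrist');w=viewer.read_camera('wrist');cv2.imwrite('pics/w4.png',w);cv2.imwrite('pics/v4.png',cv2.resize(w,(800,600)))
h=cv2.cvtColor(w,cv2.COLOR_BGR2HSV)
k,l,s,ce=cv2.connectedComponentsWithStats(cv2.inRange(h,(100,130,40),(125,255,255)))
for i in range(1,k):
    if s[i,4]>30: print(s[i],ce[i],onz(W,ce[i],.178),onz(W,ce[i],.165))
print(proj(W,[.4334,.1838,.178]))
E
```

```text
[0.4332 0.1839 0.2502] [ 0.1598 -0.22    1.9652 -0.      1.3969  1.5071]
[207   8  24  35 711] [218.775   24.3066] [0.5607 0.2341 0.178 ] [0.5635 0.236  0.165 ]
[241 179  19  29 494] [250.0951 193.5061] [0.4406 0.1835 0.178 ] [0.4368 0.1826 0.165 ]
[ 73 215  40  33 816] [ 92.1801 231.0184] [0.3766 0.3106 0.178 ] [0.3694 0.3166 0.165 ]
[170 330  22  21 290] [180.1828 339.5034] [0.2801 0.2172 0.178 ] [0.2677 0.2182 0.165 ]
[[247.8835 201.3243]]
```

View pics/v4.png

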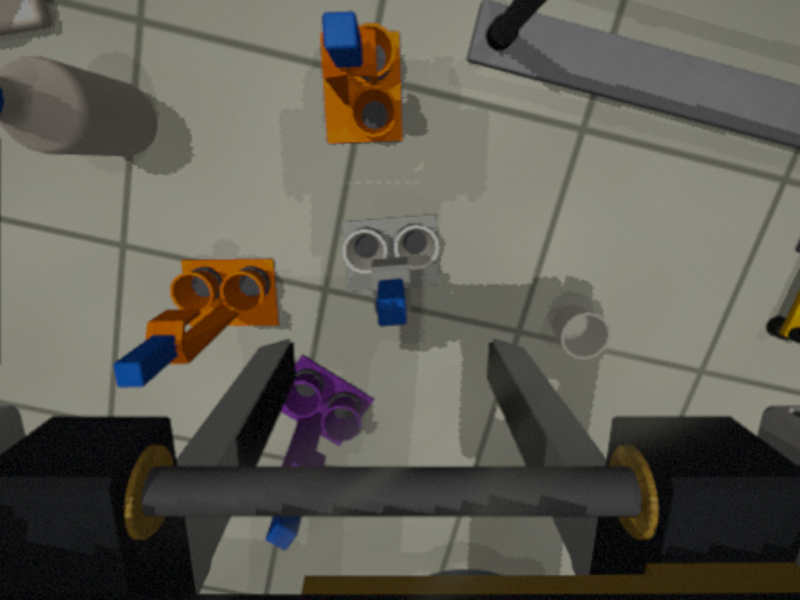

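The wrist view shows the steel carrier's grip top at (392,312) and its tray edges turned about 4–5° CCW against the tool. The look-alikes are orange at (340,40) and (145,360) and purple at (283,530), all clear of the jaws. I turn to match, go down and grip.

step_arm(
  rows=[
    {"dp": [0.0017, 0.0028, 0], "delta_rot": [0, 0, -0.05]},
    {"dp": [0, 0, 0.055], "delta_rot": [0, 0, 0]},
    {"dp": [0, 0, 0.055], "delta_rot": [0, 0, 0]},
    {"dp": [0, 0, 0.053], "delta_rot": [0, 0, 0]},
    {"dp": [0, 0, 0], "delta_rot": [0, 0, 0]},
    {"dp": [0, 0, 0], "delta_rot": [0, 0, 0]},
    {"dp": [0, 0, 0], "delta_rot": [0, 0, 0]},
    {"dp": [0, 0, 0], "delta_rot": [0, 0, 0]},
  ],
)

```text
time: 9.8
tcp_pos: [0.4363, 0.1832, 0.1555]
tcp_rot: [[0.954, 0.3, 0.004], [0.3, -0.954, 0.001], [0.004, 0.001, -1.0]]
contact_force: [0.3, 0.0, 0.9]
gripper_width: 0.853
gripper_force: 0.0
```

```bash
python3 - <<'E'
from h import *
np.set_printoptions(precision=4,suppress=True)
print(robot.get_state()['tcp_pos'])
W=cam('wrist');w=viewer.read_camera('wrist');cv2.imwrite('pics/v5.png',cv2.resize(w[110:384,140:380],(525,600)))
T=np.array([.4345,.1825]);R=np.array(robot.get_state()['tcp_rot'])[:2,:2]
print(proj(W,[[*(T+R@np.array(d)),.178] for d in[(-.008,-.008),(-.008,.008),(.008,.008),(.008,-.008)]]))
h=cv2.cvtColor(w,cv2.COLOR_BGR2HSV)
k,l,s,ce=cv2.connectedComponentsWithStats(cv2.inRange(h,(100,130,40),(125,255,255)))
i=1+np.argmin(np.linalg.norm(ce[1:]-[250,240],axis=1));print(s[i],ce[i])
E
```

```text
[0.4363 0.1832 0.1555]
[[232.035  271.8603]
 [261.058  271.8411]
 [261.3299 245.3314]
 [231.5323 245.3519]]
[ 234  216   28   50 1106] [246.8228 238.019 ]
```

View pics/v5.png

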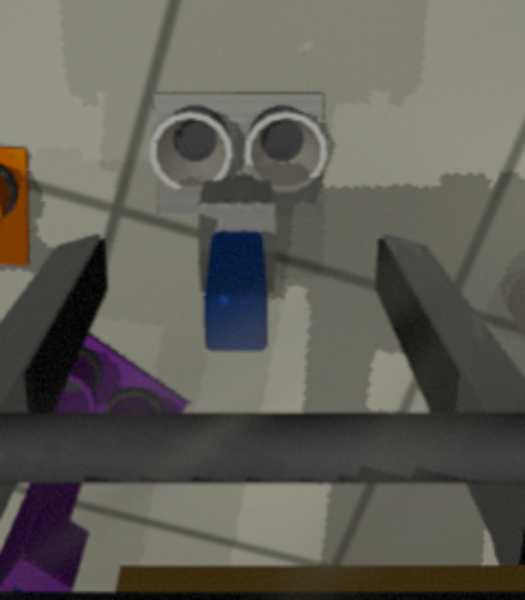

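The grip lies square and centred in the jaws, within about 1–2 mm of the prediction (crop columns 206–267). I close the gripper.

step_arm(
  rows=[
    {"dp": [0, 0, 0], "delta_rot": [0, 0, 0]},
    {"dp": [0, 0, 0], "delta_rot": [0, 0, 0]},
    {"dp": [0, 0, 0], "delta_rot": [0, 0, 0]},
    {"dp": [0, 0, 0], "delta_rot": [0, 0, 0]},
    {"dp": [0, 0, 0], "delta_rot": [0, 0, 0]},
    {"dp": [0, 0, 0], "delta_rot": [0, 0, 0]},
    {"dp": [0, 0, 0], "delta_rot": [0, 0, 0]},
    {"dp": [0, 0, 0], "delta_rot": [0, 0, 0]},
    {"dp": [0, 0, 0], "delta_rot": [0, 0, 0]},
    {"dp": [0, 0, 0], "delta_rot": [0, 0, 0]},
  ],
  gripper=0,
  squeeze=30,
)

```text
time: 10.68
tcp_pos: [0.4345, 0.183, 0.1528]
tcp_rot: [[0.954, 0.3, -0.0], [0.3, -0.954, 0.0], [-0.0, -0.0, -1.0]]
contact_force: [0.1, 1.0, 0.3]
gripper_width: 0.178
gripper_force: 0.5
```

step_arm(
  rows=[
    {"dp": [0, 0, 0], "delta_rot": [0, 0, 0]},
    {"dp": [0, 0, 0], "delta_rot": [0, 0, 0]},
    {"dp": [0, 0, 0], "delta_rot": [0, 0, 0]},
  ],
)

```text
time: 10.93
tcp_pos: [0.4344, 0.183, 0.1527]
tcp_rot: [[0.954, 0.3, -0.0], [0.3, -0.954, -0.0], [-0.0, -0.0, -1.0]]
contact_force: [0.2, -0.2, -0.4]
gripper_width: 0.168
gripper_force: 30.0
```

step_arm(
  rows=[
    {"dp": [0, 0, -0.03], "delta_rot": [0, 0, 0]},
    {"dp": [0, 0, -0.044], "delta_rot": [0, 0, 0]},
    {"dp": [0, 0, -0.044], "delta_rot": [0, 0, 0.03]},
    {"dp": [0, 0, -0.044], "delta_rot": [0, 0, 0.055]},
    {"dp": [0, 0, -0.042], "delta_rot": [0, 0, 0.055]},
    {"dp": [0, 0, 0], "delta_rot": [0, 0, 0.054]},
    {"dp": [0, 0, 0], "delta_rot": [0, 0, 0]},
  ],
)

```text
time: 11.52
tcp_pos: [0.4351, 0.183, 0.2766]
tcp_rot: [[1.0, -0.001, 0.003], [-0.001, -1.0, 0.0], [0.003, -0.0, -1.0]]
contact_force: [0.1, -0.2, -3.0]
gripper_width: 0.172
gripper_force: 30.0
```

step_arm(
  rows=[
    {"dp": [0.02, 0.03, 0], "delta_rot": [0, 0, 0]},
    {"dp": [0.032, 0.047, 0], "delta_rot": [0, 0, 0]},
    {"dp": [0.032, 0.047, 0], "delta_rot": [0, 0, 0]},
    {"dp": [0.032, 0.047, 0], "delta_rot": [0, 0, 0]},
    {"dp": [0.032, 0.047, 0], "delta_rot": [0, 0, 0]},
    {"dp": [0.025, 0.036, 0], "delta_rot": [0, 0, 0]},
    {"dp": [0.02, 0.028, 0], "delta_rot": [0, 0, 0]},
    {"dp": [0, 0, 0], "delta_rot": [0, 0, 0]},
    {"dp": [0, 0, 0], "delta_rot": [0, 0, 0]},
    {"dp": [0, 0, 0], "delta_rot": [0, 0, 0]},
  ],
)

```text
time: 12.35
tcp_pos: [0.5494, 0.0144, 0.2738]
tcp_rot: [[1.0, 0.001, -0.003], [0.001, -1.0, 0.001], [-0.003, -0.001, -1.0]]
contact_force: [0.2, -0.8, -2.5]
gripper_width: 0.168
gripper_force: 30.0
```

```bash
python3 - <<'E'
from h import *
np.set_printoptions(precision=4,suppress=True)
st=robot.get_state();print(st['tcp_pos'],np.array(st['tcp_rot']).tolist(),st['gripper_width'])
W=cam('wrist');w=viewer.read_camera('wrist');cv2.imwrite('pics/w6.png',w)
s=viewer.read_camera('side');cv2.imwrite('pics/side6.png',s)
h=cv2.cvtColor(w,cv2.COLOR_BGR2HSV)
for n,lo,hi in[('red',(0,140,60),(8,255,255)),('green',(50,110,40),(80,255,255))]:
    k,l,S,ce=cv2.connectedComponentsWithStats(cv2.inRange(h,lo,hi));i=1+np.argmax(S[1:,4]);print(n,S[i],ce[i],onz(W,ce[i],.2))
print('grip top proj',proj(W,[[st['tcp_pos'][0],st['tcp_pos'][1],st['tcp_pos'][2]+.026],[st['tcp_pos'][0]+.013,st['tcp_pos'][1],st['tcp_pos'][2]-.0527]]))
a=cv2.resize(w,(400,300));b=cv2.resize(s[80:260,200:360],(400,450))
o=np.zeros((450,800,3),np.uint8);o[:300,:400]=a;o[:,400:]=b;cv2.imwrite('pics/v6.png',o)
E
```

```text
[0.5494 0.0144 0.2738] [[0.9999951908285509, 0.0013041150390173124, -0.0028138236857769283], [0.001306554186316246, -0.9999987721887751, 0.000865180386093389], [-0.0028126919361795995, -0.0008688526384087814, -0.9999956669201947]] 0.16832190956161205
red [389 103  36  18 559] [407.4884 111.4258] [ 0.6239 -0.1112  0.2   ]
green [240 102  31  17 524] [255.0859 110.0172] [0.6247 0.0088 0.2   ]
grip top proj [[246.6987 259.9801]
 [247.8808 193.8058]]
```

View pics/v6.png

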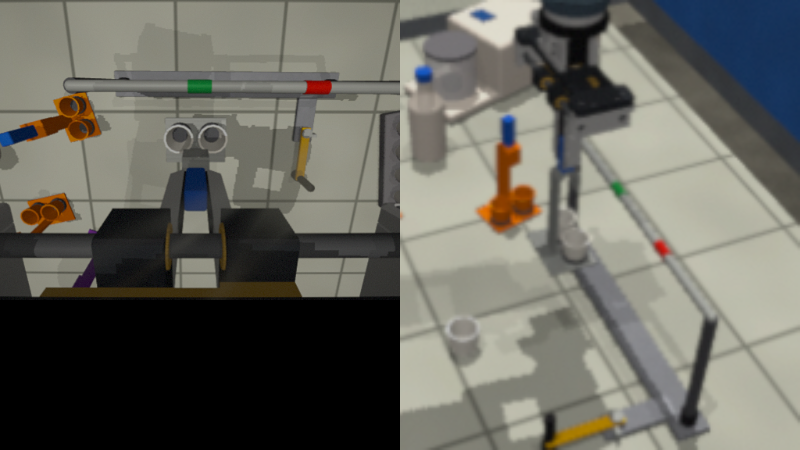

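The wrist view shows the carrier upright in the jaws (tray centre column 195 px) with the green band at (200,86). The side view confirms this, and the brace is out. Now I move the hook over the rail and lower it.

step_arm(
  rows=[
    {"dp": [0.025, 0.004, 0], "delta_rot": [0, 0, 0]},
    {"dp": [0.035, 0, 0], "delta_rot": [0, 0, 0]},
    {"dp": [0.035, 0, 0], "delta_rot": [0, 0, 0]},
    {"dp": [0.0275, 0, 0], "delta_rot": [0, 0, 0]},
    {"dp": [0, 0, 0], "delta_rot": [0, 0, 0]},
    {"dp": [0, 0, 0], "delta_rot": [0, 0, 0]},
    {"dp": [0, 0, 0], "delta_rot": [0, 0, 0]},
  ],
)

```text
time: 13.03
tcp_pos: [0.623, 0.0121, 0.2751]
tcp_rot: [[1.0, 0.001, -0.001], [0.001, -1.0, 0.0], [-0.001, -0.0, -1.0]]
contact_force: [0.5, 1.0, -2.8]
gripper_width: 0.17
gripper_force: 30.0
```

```bash
python3 - <<'E'
from h import *
np.set_printoptions(precision=4,suppress=True)
st=robot.get_state();print(st['tcp_pos'],st['contact_force'])
W=cam('wrist');w=viewer.read_camera('wrist');s=viewer.read_camera('side');c=viewer.read_camera('scene')
cv2.imwrite('pics/w7.png',w);cv2.imwrite('pics/side7.png',s);cv2.imwrite('pics/scene7.png',c)
x,y,z=st['tcp_pos'];hk=z-.1527+.125
for n,cc in(('side',cam('side')),('scene',cam('scene')),('wrist',W)): print(n,proj(cc,[[x,y,hk],[.6235,.012,.2]]).tolist())
a=cv2.resize(s[100:220,235:325],(300,400),interpolation=cv2.INTER_CUBIC);b=cv2.resize(c[150:270,220:340],(400,400),interpolation=cv2.INTER_CUBIC)
cv2.imwrite('pics/v7.png',np.hstack([a,b]))
E
```

```text
[0.623  0.0121 0.2751] [ 0.5181  0.9701 -2.8231]
side [[288.3989450920677, 143.99747821293107], [287.29971424372104, 155.8945504233765]]
scene [[284.7515020693925, 194.99741771159765], [283.7841547666755, 207.5797232076204]]
wrist [[247.58936677079856, 221.78939376086566], [248.1765886465342, 200.40836460695704]]
```

View pics/v7.png

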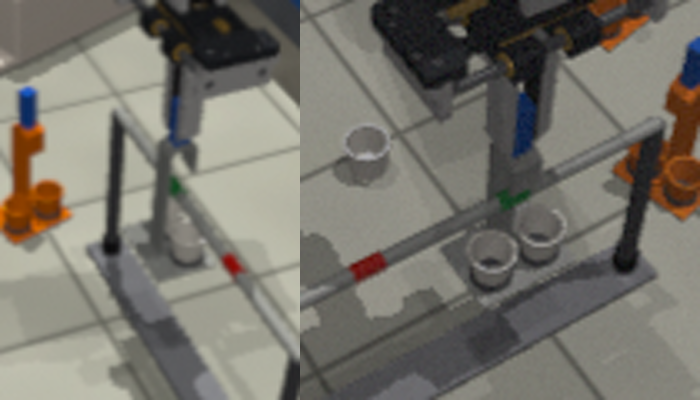

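The side half shows the green band (176,186) below and between stem (161,180) and tip (191,158). The scene half agrees, with the hook centred over green at (515,198). I lower it.

step_arm(
  rows=[
    {"dp": [0, 0, 0.025], "delta_rot": [0, 0, 0]},
    {"dp": [0, 0, 0.025], "delta_rot": [0, 0, 0]},
    {"dp": [0, 0, 0.018], "delta_rot": [0, 0, 0]},
    {"dp": [0, 0, 0.01], "delta_rot": [0, 0, 0]},
    {"dp": [0, 0, 0], "delta_rot": [0, 0, 0]},
    {"dp": [0, 0, 0], "delta_rot": [0, 0, 0]},
    {"dp": [0, 0, 0], "delta_rot": [0, 0, 0]},
  ],
)

```text
time: 13.77
tcp_pos: [0.6239, 0.0113, 0.2289]
tcp_rot: [[1.0, 0.0, 0.001], [0.0, -1.0, -0.0], [0.001, 0.0, -1.0]]
contact_force: [-0.2, -0.7, -2.4]
gripper_width: 0.165
gripper_force: 30.0
```

step_arm(
  rows=[
    {"dp": [0, 0, 0.0017], "delta_rot": [0, 0, 0]},
    {"dp": [0, 0, 0], "delta_rot": [0, 0, 0]},
    {"dp": [0, 0, 0], "delta_rot": [0, 0, 0]},
    {"dp": [0, 0, 0], "delta_rot": [0, 0, 0]},
  ],
)

```text
time: 14.1
tcp_pos: [0.624, 0.0113, 0.2278]
tcp_rot: [[1.0, 0.0, 0.001], [0.0, -1.0, -0.0], [0.001, 0.0, -1.0]]
contact_force: [-1.0, -0.0, -1.0]
gripper_width: 0.168
gripper_force: 30.0
```

step_arm(
  rows=[
    {"dp": [0, 0, 0.0017], "delta_rot": [0, 0, 0]},
    {"dp": [0, 0.01, 0], "delta_rot": [0, 0, 0]},
    {"dp": [0, 0.02, 0], "delta_rot": [0, 0, 0]},
    {"dp": [0, 0.02, 0], "delta_rot": [0, 0, 0]},
    {"dp": [0, 0.02, 0], "delta_rot": [0, 0, 0]},
    {"dp": [0, 0, 0], "delta_rot": [0, 0, 0]},
  ],
)

```text
time: 14.6
tcp_pos: [0.6237, -0.0325, 0.2276]
tcp_rot: [[1.0, -0.001, -0.0], [-0.001, -1.0, -0.002], [-0.0, 0.002, -1.0]]
contact_force: [-4.3, -2.6, 5.7]
gripper_width: 0.168
gripper_force: 30.0
```

step_arm(
  rows=[
    {"dp": [0, 0.02, 0], "delta_rot": [0, 0, 0]},
    {"dp": [0, 0.02, 0], "delta_rot": [0, 0, 0]},
    {"dp": [0, 0.02, 0], "delta_rot": [0, 0, 0]},
    {"dp": [0, 0.02, 0], "delta_rot": [0, 0, 0]},
    {"dp": [0, 0.02, 0], "delta_rot": [0, 0, 0]},
    {"dp": [0, 0.015, 0], "delta_rot": [0, 0, 0]},
    {"dp": [0, 0, 0], "delta_rot": [0, 0, 0]},
    {"dp": [0, 0, 0], "delta_rot": [0, 0, 0]},
  ],
)

```text
time: 15.27
tcp_pos: [0.6234, -0.1008, 0.2276]
tcp_rot: [[1.0, -0.0, -0.001], [-0.0, -1.0, -0.002], [-0.001, 0.002, -1.0]]
contact_force: [-5.5, -0.7, 6.3]
gripper_width: 0.17
gripper_force: 30.0
```

```bash
python3 - <<'E'
from h import *
np.set_printoptions(precision=4,suppress=True)
st=robot.get_state();print(st['tcp_pos'],st['contact_force'])
W=cam('wrist');w=viewer.read_camera('wrist');s=viewer.read_camera('side');c=viewer.read_camera('scene')
cv2.imwrite('pics/w8.png',w);cv2.imwrite('pics/side8.png',s);cv2.imwrite('pics/scene8.png',c)
for n,im,cc in(('w',w,W),('side',s,cam('side')),('scene',c,cam('scene'))):
    h=cv2.cvtColor(im,cv2.COLOR_BGR2HSV);m=cv2.inRange(h,(0,140,40),(8,255,255))
    k,l,S,ce=cv2.connectedComponentsWithStats(m)
    for i in range(1,k):
        if S[i,4]>3: print(n,S[i],ce[i],onz(cc,ce[i],.2))
    x,y,z=st['tcp_pos'];print('hook ends',proj(cc,[[.6235,y-.012,.2],[.6235,y+.012,.2]]).tolist())
a=cv2.resize(s[140:220,270:330],(262,350),interpolation=cv2.INTER_CUBIC);b=cv2.resize(c[190:270,200:280],(350,350),interpolation=cv2.INTER_CUBIC)
d=cv2.resize(w[150:280,170:330],(612,240)[:2] if 0 else (612,497))[:240] 
cv2.imwrite('pics/v8.png',np.vstack([np.hstack([a,b]),d]))
E
```

```text
[ 0.6234 -0.1008  0.2276] [-5.5131 -0.6957  6.3465]
w [269 213   7   7  35] [272.3429 215.5143] [ 0.6281 -0.1182  0.2   ]
hook ends [[264.53863918043197, 221.6735902027413], [230.46944063394358, 221.72548016274342]]
hook ends [[306.30523837598025, 181.33539981981068], [302.4328813626691, 176.141658009292]]
scene [235 230   4   5   8] [236.625 231.75 ] [ 0.6247 -0.1163  0.2   ]
hook ends [[237.75585503574703, 230.66995113918688], [246.96171912585734, 226.05559188987706]]
```

View pics/v8.png

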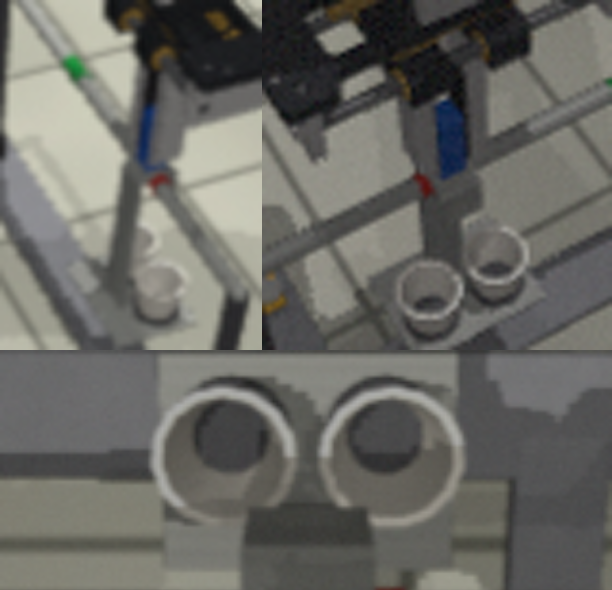

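The hook is on the rail, with red still showing about 5–7 mm past its −y edge (scene part (425,183)). I read that overlap from the wrist picture.

```bash
python3 - <<'E'
import cv2,numpy as np
w=cv2.imread('pics/w8.png').astype(int)
for r in (212,214,216,218,220): print(r,(w[r,262:284,2]-w[r,262:284,1]).tolist())
g=w.sum(2)
for r in (198,206): print(r,g[r,225:280].tolist())
E
```

```text
212 [-2, -1, 1, 0, 0, 4, 21, 28, 27, 27, 26, 32, 30, 25, 7, 0, -2, 1, 2, 1, 0, 2]
214 [0, -3, 0, 0, 0, 4, 31, 70, 79, 75, 78, 81, 74, 65, 21, 2, -1, -2, 0, -1, 0, 0]
216 [-3, 0, 1, 2, 0, 1, 24, 73, 86, 76, 89, 79, 89, 72, 28, 1, -2, -2, -1, 2, -1, 0]
218 [-4, -1, 0, -1, 1, 3, 1, 3, 10, 28, 47, 56, 68, 73, 31, 0, -1, 0, -3, 0, 0, -1]
220 [-18, -5, 1, 1, -1, 0, 1, 0, 0, 1, -1, -3, 1, 3, 1, 1, 0, -1, -2, 0, 0, -1]
198 [349, 349, 349, 346, 349, 353, 353, 345, 280, 183, 174, 181, 172, 179, 167, 178, 176, 176, 178, 164, 179, 180, 166, 170, 168, 175, 183, 178, 172, 187, 174, 170, 177, 166, 175, 175, 173, 173, 173, 178, 168, 178, 235, 288, 281, 279, 278, 286, 284, 283, 287, 287, 290, 288, 277]
206 [358, 363, 361, 356, 357, 358, 357, 327, 277, 258, 251, 258, 255, 260, 257, 255, 238, 235, 230, 234, 237, 225, 234, 233, 232, 228, 229, 236, 228, 234, 234, 234, 236, 236, 230, 232, 231, 236, 223, 236, 234, 225, 234, 266, 288, 297, 290, 293, 284, 287, 283, 290, 285, 285, 285]
```

step_arm(
  rows=[
    {"dp": [0, 0.0055, 0], "delta_rot": [0, 0, 0]},
    {"dp": [0, 0.0052, 0], "delta_rot": [0, 0, 0]},
    {"dp": [0, 0, 0], "delta_rot": [0, 0, 0]},
    {"dp": [0, 0, 0], "delta_rot": [0, 0, 0]},
    {"dp": [0, 0, 0], "delta_rot": [0, 0, 0]},
    {"dp": [0, 0, 0], "delta_rot": [0, 0, 0]},
  ],
)

```text
time: 15.92
tcp_pos: [0.6234, -0.1052, 0.2277]
tcp_rot: [[1.0, 0.0, -0.001], [0.0, -1.0, 0.001], [-0.001, -0.001, -1.0]]
contact_force: [-5.2, 3.8, 6.7]
gripper_width: 0.171
gripper_force: 30.0
```

```bash
cat > red.py <<'E'
from h import *
st=robot.get_state();print(st['tcp_pos'],st['contact_force'],st['gripper_width'])
for n,b in(('wrist',(200,300,180,260)),('scene',(228,256,218,240)),('side',(296,312,168,192))):
    w=viewer.read_camera(n);cv2.imwrite(f'pics/{n}9.png',w);w=w.astype(int);x0,x1,y0,y1=b
    d=(w[...,2]-w[...,1])[y0:y1,x0:x1];ys,xs=np.where(d>15)
    print(n,[(x0+x,y0+y,int(d[y,x])) for y,x in zip(ys,xs)][:40])
E
python3 red.py
```

```text
[ 0.62340247 -0.1051763   0.22765067] [-5.21248896  3.76553793  6.73395926] 0.17073569354713297
wrist [(np.int64(268), np.int64(212), 18), (np.int64(268), np.int64(213), 32), (np.int64(269), np.int64(213), 36), (np.int64(268), np.int64(214), 37), (np.int64(269), np.int64(214), 51), (np.int64(270), np.int64(214), 18), (np.int64(268), np.int64(215), 39), (np.int64(269), np.int64(215), 53), (np.int64(268), np.int64(216), 38), (np.int64(269), np.int64(216), 54), (np.int64(270), np.int64(216), 20), (np.int64(268), np.int64(217), 20), (np.int64(269), np.int64(217), 41), (np.int64(270), np.int64(217), 19)]
scene [(np.int64(235), np.int64(231), 18), (np.int64(236), np.int64(231), 21), (np.int64(236), np.int64(232), 24), (np.int64(236), np.int64(233), 29), (np.int64(237), np.int64(233), 25), (np.int64(237), np.int64(234), 31)]
side [(np.int64(305), np.int64(181), 18), (np.int64(306), np.int64(181), 25), (np.int64(307), np.int64(181), 25), (np.int64(308), np.int64(181), 25), (np.int64(304), np.int64(182), 16), (np.int64(305), np.int64(182), 29), (np.int64(305), np.int64(183), 19)]
```

step_arm(
  rows=[
    {"dp": [0, 0, -0.0013], "delta_rot": [0, 0, 0]},
    {"dp": [0, 0.001, 0], "delta_rot": [0, 0, 0]},
    {"dp": [0, 0, 0], "delta_rot": [0, 0, 0]},
    {"dp": [0, 0, 0], "delta_rot": [0, 0, 0]},
    {"dp": [0, 0, 0], "delta_rot": [0, 0, 0]},
  ],
)

```text
time: 16.48
tcp_pos: [0.6234, -0.1054, 0.2277]
tcp_rot: [[1.0, 0.001, -0.002], [0.001, -1.0, 0.002], [-0.002, -0.002, -1.0]]
contact_force: [-3.8, 5.1, 4.6]
gripper_width: 0.168
gripper_force: 30.0
```

```bash
python3 red.py
```

```text
[ 0.62336629 -0.10540632  0.2276661 ] [-3.8388639   5.06347418  4.63205389] 0.1684935669880097
wrist [(np.int64(268), np.int64(213), 31), (np.int64(269), np.int64(213), 16), (np.int64(268), np.int64(214), 35), (np.int64(269), np.int64(214), 33), (np.int64(268), np.int64(215), 39), (np.int64(269), np.int64(215), 43), (np.int64(268), np.int64(216), 36), (np.int64(269), np.int64(216), 43), (np.int64(268), np.int64(217), 20), (np.int64(269), np.int64(217), 30)]
scene [(np.int64(235), np.int64(231), 19), (np.int64(236), np.int64(231), 21), (np.int64(236), np.int64(232), 24), (np.int64(236), np.int64(233), 26), (np.int64(237), np.int64(233), 22), (np.int64(237), np.int64(234), 33)]
side [(np.int64(306), np.int64(181), 18), (np.int64(307), np.int64(181), 24), (np.int64(308), np.int64(181), 26), (np.int64(305), np.int64(182), 23), (np.int64(305), np.int64(183), 19)]
```

step_arm(
  rows=[
    {"dp": [0, 0, -0.0013], "delta_rot": [0, 0, 0]},
    {"dp": [0, 0, 0], "delta_rot": [0, 0, 0]},
    {"dp": [0, 0, -0.0006], "delta_rot": [0, 0, 0]},
    {"dp": [0, 0, 0], "delta_rot": [0, 0, 0]},
    {"dp": [0, 0, 0], "delta_rot": [0, 0, 0]},
  ],
)

```text
time: 17.05
tcp_pos: [0.6237, -0.1066, 0.2279]
tcp_rot: [[1.0, 0.0, -0.001], [0.0, -1.0, 0.0], [-0.001, -0.0, -1.0]]
contact_force: [-2.1, 1.2, 0.3]
gripper_width: 0.165
gripper_force: 30.0
```

```bash
python3 red.py
```

```text
[ 0.62367677 -0.10655751  0.22793615] [-2.12783195  1.23802823  0.25913392] 0.16513531292937264
wrist []
scene [(np.int64(237), np.int64(234), 17)]
side [(np.int64(308), np.int64(181), 16)]
```

step_arm(
  rows=[
    {"dp": [0, 0.001, -0.0002], "delta_rot": [0, 0, 0]},
    {"dp": [0, 0, 0], "delta_rot": [0, 0, 0]},
    {"dp": [0, 0, 0], "delta_rot": [0, 0, 0]},
    {"dp": [0, 0, 0], "delta_rot": [0, 0, 0]},
  ],
)

```text
time: 17.53
tcp_pos: [0.624, -0.1076, 0.2282]
tcp_rot: [[1.0, -0.0, 0.0], [-0.0, -1.0, -0.001], [0.0, 0.001, -1.0]]
contact_force: [-1.0, -0.1, -2.3]
gripper_width: 0.169
gripper_force: 30.0
```

```bash
python3 red.py
```

```text
[ 0.62396059 -0.10757976  0.22823994] [-0.99437021 -0.09927463 -2.29102125] 0.16852566826695925
wrist [(np.int64(231), np.int64(214), 18), (np.int64(232), np.int64(214), 16), (np.int64(231), np.int64(215), 21), (np.int64(232), np.int64(215), 20), (np.int64(231), np.int64(216), 23), (np.int64(232), np.int64(216), 22)]
scene []
side []
```

step_arm(
  rows=[
    {"dp": [0, -0.0006, 0.0003], "delta_rot": [0, 0, 0]},
    {"dp": [0, 0, 0.0006], "delta_rot": [0, 0, 0]},
    {"dp": [0, 0, 0], "delta_rot": [0, 0, 0]},
    {"dp": [0, 0, 0], "delta_rot": [0, 0, 0]},
  ],
)

```text
time: 18.02
tcp_pos: [0.624, -0.107, 0.2282]
tcp_rot: [[1.0, -0.0, 0.0], [-0.0, -1.0, -0.0], [0.0, 0.0, -1.0]]
contact_force: [-0.6, -0.7, -0.4]
gripper_width: 0.172
gripper_force: 30.0
```

```bash
python3 red.py
```

```text
[ 0.62397216 -0.10702906  0.22820037] [-0.55962608 -0.73256478 -0.35798549] 0.17223907632215646
wrist []
scene []
side []
```

step_arm(
  rows=[
    {"dp": [0, 0, 0], "delta_rot": [0, 0, 0]},
    {"dp": [0, 0, 0], "delta_rot": [0, 0, 0]},
    {"dp": [0, 0, 0], "delta_rot": [0, 0, 0]},
  ],
  squeeze=4,
)

```text
time: 18.42
tcp_pos: [0.624, -0.107, 0.2282]
tcp_rot: [[1.0, 0.0, 0.0], [0.0, -1.0, -0.0], [0.0, 0.0, -1.0]]
contact_force: [-0.0, 0.4, -0.0]
gripper_width: 0.169
gripper_force: 4.0
```

step_arm(
  rows=[
    {"dp": [0, 0, 0], "delta_rot": [0, 0, 0]},
    {"dp": [0, 0, 0], "delta_rot": [0, 0, 0]},
    {"dp": [0, 0, 0], "delta_rot": [0, 0, 0]},
    {"dp": [0, 0, 0], "delta_rot": [0, 0, 0]},
    {"dp": [0, 0, 0], "delta_rot": [0, 0, 0]},
    {"dp": [0, 0, 0], "delta_rot": [0, 0, 0]},
    {"dp": [0, 0, -0.02], "delta_rot": [0, 0, 0]},
    {"dp": [0, 0, -0.04], "delta_rot": [0, 0, 0]},
    {"dp": [0, 0, -0.05], "delta_rot": [0, 0, 0]},
    {"dp": [0, 0, -0.05], "delta_rot": [0, 0, 0]},
  ],
  gripper=0.5,
)

```text
time: 19.25
tcp_pos: [0.6235, -0.1067, 0.3254]
tcp_rot: [[1.0, 0.0, -0.001], [0.0, -1.0, 0.0], [-0.001, -0.0, -1.0]]
contact_force: [0.4, -0.7, 0.1]
gripper_width: 0.502
gripper_force: 0.0
```

step_arm(
  rows=[
    {"dp": [-0.04, 0, -0.05], "delta_rot": [0, 0, 0]},
    {"dp": [-0.06, 0, 0], "delta_rot": [0, 0, 0]},
    {"dp": [-0.06, 0, 0], "delta_rot": [0, 0, 0]},
    {"dp": [-0.06, 0, 0], "delta_rot": [0, 0, 0]},
    {"dp": [0, 0, 0], "delta_rot": [0, 0, 0]},
    {"dp": [0, 0, 0], "delta_rot": [0, 0, 0]},
    {"dp": [0, 0, 0], "delta_rot": [0, 0, 0]},
    {"dp": [0, 0, 0], "delta_rot": [0, 0, 0]},
    {"dp": [0, 0, 0], "delta_rot": [0, 0, 0]},
    {"dp": [0, 0, 0], "delta_rot": [0, 0, 0]},
  ],
)

```text
time: 20.08
tcp_pos: [0.4926, -0.107, 0.3538]
tcp_rot: [[1.0, 0.0, -0.0], [0.0, -1.0, 0.0], [-0.0, -0.0, -1.0]]
contact_force: [-0.9, 0.4, 0.1]
gripper_width: 0.5
gripper_force: 0.0
```

```bash
python3 red.py; python3 - <<'E'
import cv2,numpy as np
s=cv2.imread('pics/side9.png');c=cv2.imread('pics/scene9.png')
a=cv2.resize(s[110:260,190:340],(400,400),interpolation=cv2.INTER_CUBIC);b=cv2.resize(c[170:300,190:320],(400,400),interpolation=cv2.INTER_CUBIC)
cv2.imwrite('pics/v9.png',np.hstack([a,b]))
E
```

```text
[ 0.49262066 -0.10697188  0.353776  ] [-0.89247025  0.39074827  0.13850715] 0.49988629324214906
wrist [(np.int64(293), np.int64(180), 23), (np.int64(294), np.int64(180), 19), (np.int64(293), np.int64(181), 21), (np.int64(294), np.int64(181), 25)]
scene []
side []
```

View pics/v9.png

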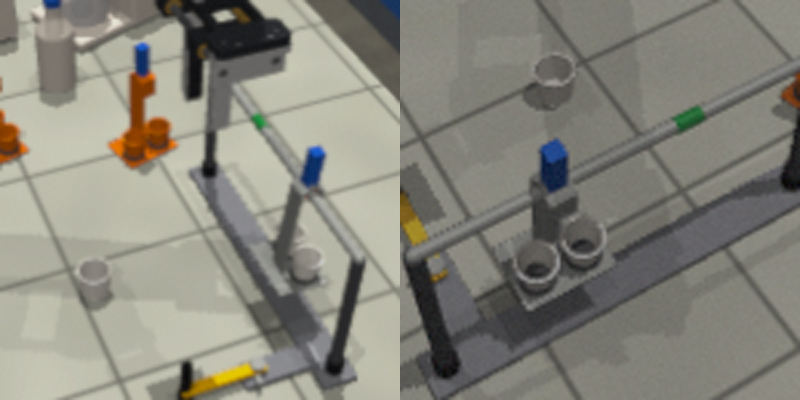

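The carrier hangs level at (555,210) in the scene part with the red band fully covered. The brace is out, and the crucible and bottle have not moved. I hand it in.

```bash
python3 -c "
from rig import robot
print(robot.finish_job())"
```

```text
the job is handed in; nothing more can be done
None
```

I swung the brace out to its end stop, hooked the carrier on at the green band and slid it along the rail. It was left hanging at rest, centred on the red band to within about 1 mm by camera, and I handed the job in at about 20 s; no verdict came back.

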